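# Load a nameplate blank into the engraving pallet

### The arm

A 6-joint arm with a two-finger parallel gripper is mounted at the origin on the work surface. World frame = base frame: x ahead of the robot, y to its left, z up, the work surface at z = 0. Lengths are in m, angles in degrees, forces in N, time in s.
With the tool pointing down it reaches from about 0.225 to 0.725 m from the base axis. Payload 3.1 kg.
Tool frame: the origin (TCP) lies on the centre line of the jaws, within the pads' length; the fingertips stand 14 mm ahead of it and the grasp point (between the pads) lies 5 mm behind it; z points along the fingers, y is the line along which they close (so a half turn about z gives the same grasp; the last joint's range is limited). The gripper opens to 85 mm and grips with 20 to 120 N. Pads are 22 mm wide; open, the fingers measure 114 mm over their backs; the gripper's body (76 mm by 85 mm) begins 54 mm behind the grasp point. The pads swing forward as they close: fully open they stand 13 mm farther back than shut.
Start: joints at [64.584, 2.75, 5.684, 92.934, 0, 82.678], TCP at [0.163, 0.499, 0.245] pointing down, gripper open.
Joint ranges: [-166.93, 166.93], [-56.73, 111.36], [-69.38, 81.34], [-121.58, 131.49], [-85.45, 84.26], [-180, 180]. Speed limits (degrees/s): [159.86, 159.86, 180, 180, 180, 180].

### API

Orientations are given as a 3x3 rotation matrix whose columns are the frame's x, y, z axes.
In Python, from cell import manip, viewer, finish_job gives the robot as it stands.
- The arm moves only by the tool play_rows, never from a script. Its argument "steps" is a list of rows, each a list of 3 entries, a list of its own where there are three numbers: the shift along the tool's x, y, z in mm, then the turn, a rotation vector about the tool's x, y, z in rad, then the opening, from 0 (shut) to 1 (fully open). In form: [[[tx, ty, tz], [rx, ry, rz], grip], ...]. A call has 1 to 10 rows; each row is the pose to reach, as a shift and turn from the pose commanded when the call began, along the tool's axes at that moment; what a row does not reach only later rows make up. A row lasts 1/12 s, in which the tool goes at most 41.7 mm and 7.16 degrees, less where a joint would pass 70% of its speed; a pose out of reach is approached as far as the arm can. A call with a gripper value outside its range is refused whole. The fingers move at their own pace and stop on an object; "newtons" is the grip in N (left out, the last holds). Time passes only in rows, so rows that repeat a pose let the fingers close. It gives the time, the measured TCP pose, the force, the opening and the grip force at its end, in the units of the state.
- manip.read_state(): the state, without advancing time (a new reading comes with each control period).
- viewer.get_image(name): name is "scene" or "top" or "wrist"; returns a dict with "img" (480x640x3 uint8, blue, green, red), "intrinsics" (3x3 intrinsics, pixels), "k1" (the pictures are not rectified: a ray, as slopes to the right and down, at radius r is drawn at 1 + k1 r^2 times it, then the intrinsics apply), "world_to_cam" (4x4, takes a point from world to camera coordinates). Camera axes: x right, y up, looking along -z (the intrinsics and any distortion apply to the point x, -y, -z); pixel columns grow to the right and rows downward; lengths in m; the calibration is good to about 2 mm. A picture is of the moment at which its call begins. There is no depth.
- finish_job(): hands the job in; it is judged then, once.
The state is a dict: "time": time; "joint_pos": joint angles; "qd": joint speeds; "joint_efforts": joint torques, N m; "eef_pos": TCP position; "orientation": TCP orientation; "wrist_force": force on the tool from outside, world axes, zero at the start; "torque": the same for the moment, N m; "finger_gap": opening from 0.0 (shut) to 1.0 (fully open); "finger_force": force on a finger pad.
Only numpy, scipy, OpenCV 4.12 (cv2) and the standard library are available. Lean on these libraries where they do the work, as an engineer would, in place of code of your own. Each camera call takes 0.05 s, during which the arm holds its last target. There are 200 camera calls.

### The job

Load the blue blank into the engraving pallet: press lightly on its face with the fingertips (5 to 10 N; much more scores the finish as it slides) and slide it flat on the bed out of its bay and into the corner, until it is fully home under the lip against the rear fence and up against the side stop. Then turn the cam lever by its red knob until the cam grips the blank firmly, without forcing it, and let go. Never lift the blank or press hard on it or on the pallet, and leave the gold blank and the other things on the counter where they are.

Things in the scene. Friction and masses are not known exactly. Their poses are not given: they have to be found in the camera images.
- pallet: Fixed aluminium pallet, 270 x 340 mm, on the counter. Origin: centre of its underside; z up, x towards its rear fence (roughly away from the robot), y left; mm in this frame below. Flat bed at z = 20. A blank fully home has its centre at x = 55, y = 90 and its long side along y.
- corner (a point): Where bed, rear fence and side stop meet: x = 80, y = 130, z = 20 of the pallet frame. Fence: dark bar along y, face at x = 80 (y -150 to 150), 10 mm high above the bed; its lip overhangs the bed by 8 mm (x 72 to 80), 4.5 mm above it, so a blank slides in below. Side stop: dark block, face at y = 130, x 30 to 80, 10 mm high.
- rack (a point): On the bed between the two bays for blanks, x = -104, y = -56, z = 20 of the pallet frame. Bays are centred on y = -10 and y = -102, 88 mm wide inside; black rims 4 mm thick stand 9 mm above the bed. Inner face of the rack's near rim at x = -131; side rims end at x = -77. Bays are open towards the fence; the bed is their floor.
- blue_blank_mid (a point): Centre (half-way through the thickness) of the blue anodised aluminium blank, a loose plate 50 x 80 x 3 mm (its x, y, z), 25 to 50 g, lying on the bed in either bay, 80 mm side along y. It slides easily on the bed (friction about 0.3); fingertips hold better on it.
- gold_blank_mid (a point): Centre of the gold blank, same size, in the other bay. It stays there.
- cam (a joint): Cam lever angle, rad: 0 to 0.15 at the start (open, lever towards the pallet's -x); grows counter-clockwise seen from above (knob moves towards -y, then +x), to 2.0. Free turning takes about 2.7 N at the knob; it stays where left. It meets a home blank near 1.1, then stiffens over the next 0.2 to 0.3 rad. A push 3 to 5 N above free turning grips firmly; the cam presses the blank with 4 to 6 times that.
- cam_pivot (a point): Pivot of the cam on the bed, x = 17, y = 90, z = 20 of the pallet frame. The cam is a low steel disc of 16 mm radius, centre 7 mm off the pivot, 9 mm high. Open, it stands 4 mm clear of the near long edge of a home blank; its reach towards the fence grows by 7 mm x (1 - cos angle).
- cam_knob (a point): Centre of the red upright knob at the lever's end: round, 14 mm diameter, 34 mm high, centre 52.5 mm above the pallet's underside, 55 mm from the pivot. The lever bar under it is 14 mm wide, its top 35.5 mm above the pallet's underside.
- spray_can: Yellow spray can, 52 mm diameter, 160 mm high, standing on the counter; origin at its foot. Bystander.
- dust_brush: Small brush lying on the counter, about 160 mm long. Bystander.
- padlock: Brass padlock lying on the counter, 36 x 42 x 20 mm, steel shackle. Bystander.
Not all that is in view belongs to the job. What is shaped like the part that bears blue_blank_mid but brown or pink is not meant.

How it is judged:
By the outcome, as a careful person would: the job done as asked, in the order asked, and still so for the second after the job is handed in, with the robot touching nothing.
It also fails if it takes over 72 s, if anything falls off the work surface, if the arm or the gripper's body presses on something with over 40 N, if the wrist force passes 120 N, or if a joint passes its speed limit or range.

## Working session

There is one attempt and no reset: what is moved stays moved. The work goes in short steps, Python scripts to look and compute and a tool call to move; the robot and the scene stay as the last step left them, time stands still between calls to the robot, and variables do not carry over. Pictures are saved under pics/ and viewed, at most 10 in all, crops included, and the job is handed in when it is done.

Besides the shell and the picture viewer there is one more tool, called after "Request:" as name(argument=value, ...) on one line, values as JSON. play_rows: Moves the arm, as the interface text tells. Its arguments: {"type":"object","properties":{"steps":{"type":"array","items":{"type":"array"}},"newtons":{"type":"number"}},"required":["steps"]}

```bash
mkdir -p pics
python3 - <<'E'
from cell import manip, viewer
import cv2,pickle
s=manip.read_state();print(s)
d={}
for n in("top","scene"):
    r=viewer.get_image(n);d[n]=r;cv2.imwrite(f"pics/{n}0.png",r["img"])
    print(n,r["intrinsics"],r["k1"],r["world_to_cam"])
pickle.dump(d,open("d0.pkl","wb"))
E
```

```text
{'time': 0.0, 'joint_pos': array([ 6.45860814e+01,  2.79426074e+00,  5.58961296e+00,  9.29338129e+01,
       -1.03555636e-03,  8.26766891e+01]), 'qd': array([-0.03725455, -0.08956167,  0.07782293, -0.04251247, -0.14989305,
        0.00700176]), 'joint_efforts': array([ 5.33638995e-04, -3.38783205e+01,  3.20014215e+01,  2.01531668e-02,
       -1.82332096e-04,  6.48893675e-06]), 'eef_pos': array([0.1627921 , 0.49849973, 0.24408721]), 'orientation': array([[-9.50566506e-01,  3.10519365e-01, -1.02076678e-03],
       [ 3.10520908e-01,  9.50564026e-01, -2.19049781e-03],
       [ 2.90112186e-04, -2.39918328e-03, -9.99997080e-01]]), 'wrist_force': array([ 0.43358346, -0.50202211, -0.26961485]), 'torque': array([ 0.02010548, -0.00022737, -0.02967817]), 'finger_force': 0.0, 'finger_gap': 0.9983234480062119}
top [[598.16594946   0.         319.69638943]
 [  0.         598.16594946 246.22083422]
 [  0.           0.           1.        ]] -0.008338427690537165 [[-0.00645417 -0.99966447  0.0250858  -0.0193028 ]
 [ 0.99551976 -0.00405685  0.09446664 -0.49124305]
 [-0.09433317  0.02558311  0.99521192 -1.31276706]
 [ 0.          0.          0.          1.        ]]
scene [[580.19118816   0.         322.67880328]
 [  0.         580.19118816 236.88336934]
 [  0.           0.           1.        ]] -0.17111567547613785 [[-0.42368359  0.90573858 -0.01139481  0.20503837]
 [-0.53372424 -0.23946035  0.81104696  0.20831714]
 [ 0.73186792  0.34970898  0.58487005 -1.88717922]
 [ 0.          0.          0.          1.        ]]
```

View pics/top0.png

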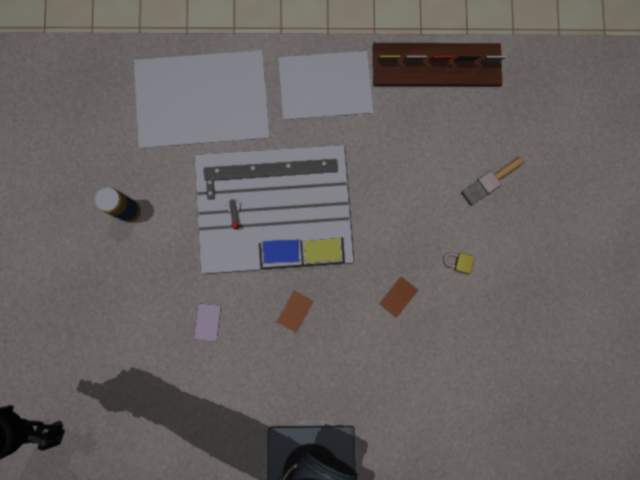

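View pics/scene0.png

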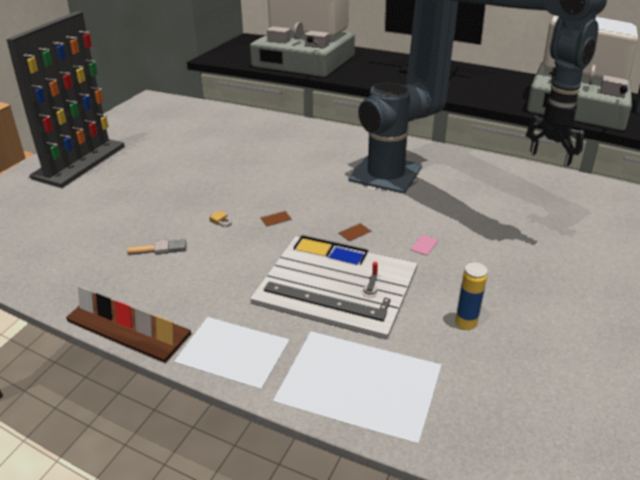

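Top view: the pallet spans about (195,155)–(353,264), with blue at (281,251) in the left bay, gold at (323,250), the knob at (235,225) and the corner near (208,178). I'll enlarge it.

Run:
```python
import cv2,pickle
d=pickle.load(open("d0.pkl","rb"))
c=d["top"]["img"][140:280,185:360]
cv2.imwrite("pics/c1.png",cv2.resize(c,None,fx=4.2,fy=4.2,interpolation=cv2.INTER_CUBIC))
```

```text
(no output)
```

View pics/c1.png

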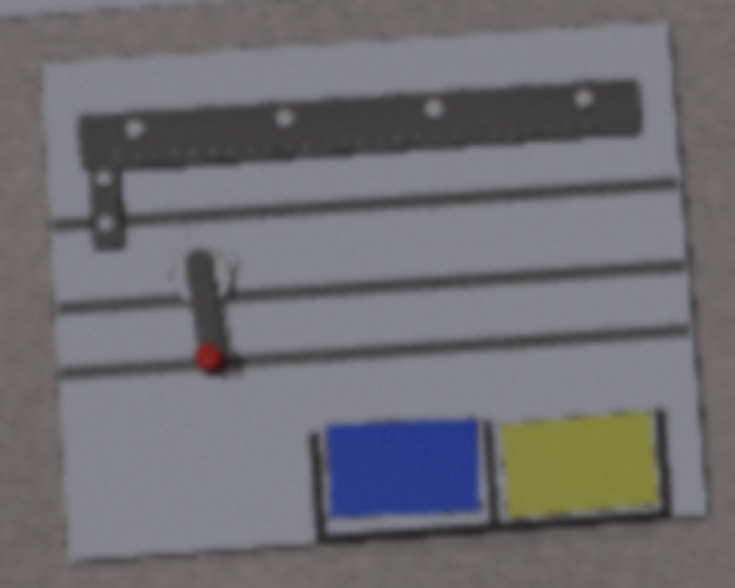

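```bash
cat > h.py <<'E'
import numpy as np,cv2
from scipy.optimize import least_squares
def proj(r,P):
    P=np.atleast_2d(P); c=(r["world_to_cam"]@np.c_[P,np.ones(len(P))].T).T
    s=np.c_[c[:,0]/-c[:,2],-c[:,1]/-c[:,2]]; s=s*(1+r["k1"]*(s**2).sum(1,keepdims=True))
    K=r["intrinsics"]; return s@K[:2,:2].T+K[:2,2]
def unproj(r,uv,z):
    f=lambda p:(proj(r,[[p[0],p[1],z]])[0]-uv)
    return least_squares(f,[.4,0]).x
def R2(a): return np.array([[np.cos(a),-np.sin(a)],[np.sin(a),np.cos(a)]])
def pal(p,P):  # pallet mm -> world m
    P=np.atleast_2d(P)/1000.; return np.c_[P[:,:2]@R2(p[2]).T+p[:2],P[:,2]]
E
python3 - <<'E'
from h import *; import pickle
r=pickle.load(open("d0.pkl","rb"))["top"]
c=lambda u,v:np.array([185+(u+.5)/4.2-.5,140+(v+.5)/4.2-.5])
F=[((135,170,20),(42,65)),((135,-170,20),(668,24)),((-135,-170,20),(707,515)),((-135,170,20),(70,560)),
((-77,-56,29),(487,420)),((-77,36,29),(315,433)),((-77,-148,29),(661,409)),((30,130,30),(126,247))]
P=np.array([f[0] for f in F],float);U=np.array([c(*f[1]) for f in F])
s=least_squares(lambda p:(proj(r,pal(p,P))-U).ravel(),[.45,.05,0])
print(s.x,np.degrees(s.x[2]));print((s.fun.reshape(-1,2)).round(2))
np.save("pal.npy",s.x);p=s.x
inv=lambda w:(R2(p[2]).T@(w-p[:2])*1000).round(1)
b=np.array([unproj(r,c(*q),.023) for q in((327,427),(476,418),(480,511),(332,517))])
for q in b:print(inv(q))
print("blue",b.mean(0),inv(b.mean(0)))
k=unproj(r,c(209,356),.0695);print("knob",k,inv(k))
i=inv(k)-[17,90];print("cam",np.arctan2(-i[1],-i[0]),np.hypot(*i))
for n,q in dict(corner=(80,130,20),home=(55,90,23)).items():print(n,pal(p,[q]))
E
```

```text
[0.57779813 0.08136537 0.0674584 ] 3.865081894869751
[[-0.17 -0.6 ]
 [ 0.44 -0.75]
 [ 0.53  0.27]
 [-0.24  0.58]
 [ 0.19  0.35]
 [-0.2   0.19]
 [-0.07  0.05]
 [-0.46 -0.18]]
[-73.2  29.4]
[-74.1 -49.9]
[-123.7  -48.5]
[-121.2   29.9]
blue [0.4806363  0.06499358] [-98.   -9.8]
knob [0.53483921 0.16305041] [-37.4  84.4]
cam 0.10257985241829458 54.68747571428032
corner [[0.64885323 0.21646227 0.02      ]]
home [[0.62660638 0.17486806 0.023     ]]
```

```bash
cat >> h.py <<'E'
from scipy.spatial.transform import Rotation as Ro
def tgtR(yaw): # tool down, tool y at world angle yaw
    y=np.array([np.cos(yaw),np.sin(yaw),0]);z=np.array([0,0,-1.]);return np.c_[np.cross(y,z),y,z]
def rel(s,pos,yaw):
    R=s["orientation"];return (R.T@(np.array(pos)-s["eef_pos"])*1000).round(1),Ro.from_matrix(R.T@tgtR(yaw)).as_rotvec().round(3)
E
python3 - <<'E'
from h import *; from cell import manip
p=np.load("pal.npy");s=manip.read_state()
print(rel(s,[.4806,.0650,.08],p[2]+np.pi/2))
E
```

```text
(array([-436.8, -313.1,  164.8]), array([-0.002, -0.001, -0.383]))
```

Request:
play_rows(steps=[[[-437, -313, 100], [0, 0, -0.383], 0.4], [[-437, -313, 100], [0, 0, -0.383], 0.4], [[-437, -313, 100], [0, 0, -0.383], 0.4], [[-437, -313, 100], [0, 0, -0.383], 0.4], [[-437, -313, 100], [0, 0, -0.383], 0.4], [[-437, -313, 100], [0, 0, -0.383], 0.4], [[-437, -313, 100], [0, 0, -0.383], 0.4], [[-437, -313, 100], [0, 0, -0.383], 0.4], [[-437, -313, 100], [0, 0, -0.383], 0.4], [[-437, -313, 100], [0, 0, -0.383], 0.4]])

```text
time: 0.93
eef_pos: [0.3993, 0.1763, 0.1706]
orientation: [[-0.998, -0.067, -0.0], [-0.067, 0.998, 0.0], [0.0, 0.0, -1.0]]
wrist_force: [1.0, 0.3, 0.0]
finger_gap: 0.401
finger_force: 0.0
```

Run:
```python
from h import *; from cell import manip
p=np.load("pal.npy");s=manip.read_state()
print(s["eef_pos"],s["joint_pos"]);print(rel(s,[.4806,.0650,.08],p[2]+np.pi/2))
```

```text
[0.39934622 0.1762758  0.17056431] [ 1.49949979e+01 -1.07715025e+01 -1.56112277e+01  8.51717406e+01
  9.24147847e-03  1.11454224e+01]
(array([ -73.6, -116.5,   90.5]), array([ 0., -0., -0.]))
```

Request:
play_rows(steps=[[[-73.6, -116.5, 60], [0, 0, 0], 0.4], [[-73.6, -116.5, 60], [0, 0, 0], 0.4], [[-73.6, -116.5, 60], [0, 0, 0], 0.4], [[-73.6, -116.5, 60], [0, 0, 0], 0.4], [[-73.6, -116.5, 90], [0, 0, 0], 0.4], [[-73.6, -116.5, 110], [0, 0, 0], 0.4], [[-73.6, -116.5, 115], [0, 0, 0], 0.4], [[-73.6, -116.5, 115], [0, 0, 0], 0.4], [[-73.6, -116.5, 115], [0, 0, 0], 0.4]])

```text
time: 1.68
eef_pos: [0.48, 0.0671, 0.0565]
orientation: [[-0.998, -0.068, -0.0], [-0.068, 0.998, -0.0], [0.0, 0.0, -1.0]]
wrist_force: [0.4, 0.4, 0.5]
finger_gap: 0.397
finger_force: 0.0
```

Run:
```python
from h import *; from cell import manip,viewer
p=np.load("pal.npy");s=manip.read_state()
print(s["eef_pos"],s["wrist_force"]);print(rel(s,[.4806,.0650,.04],p[2]+np.pi/2))
r=viewer.get_image("wrist");cv2.imwrite("pics/w1.png",r["img"])
T=np.linalg.inv(r["world_to_cam"]);print(T.round(3),r["k1"],r["intrinsics"][0,0])
print(proj(r,pal(p,[(-98+a,-10+b,23) for a,b in((25,40),(25,-40),(-25,-40),(-25,40))])).round(0))
print(proj(r,pal(p,[(80,130,20),(30,130,30)])).round(0))
```

```text
[0.47999379 0.06707763 0.0565357 ] [0.41409083 0.38041759 0.51998223]
(array([-0.5, -2.1, 16.5]), array([ 0., -0.,  0.]))
[[-0.067 -0.959 -0.276  0.41 ]
 [ 0.998 -0.064 -0.019  0.063]
 [ 0.    -0.277  0.961  0.185]
 [ 0.     0.     0.     1.   ]] -0.026136515085255142 365.76092145476866
[[387. 332.]
 [227. 332.]
 [220. 236.]
 [393. 236.]]
[[528. 539.]
 [553. 496.]]
```

View pics/w1.png

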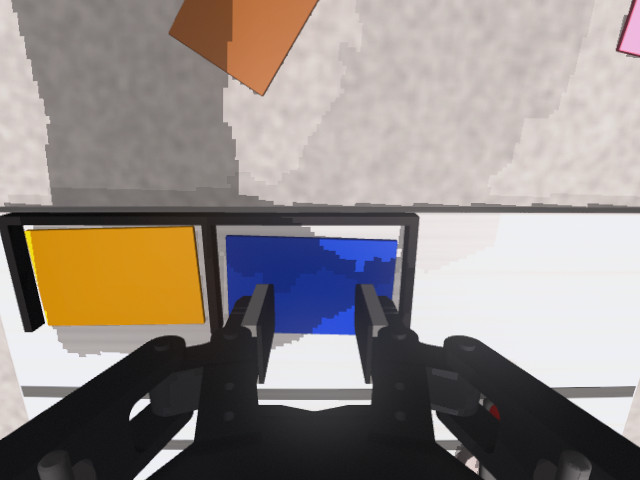

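The blue blank's near edge runs from (226,235) to (397,241), so it is yawed about -2° and sits about 2 mm further left than estimated. The fingers are centred over it, so I'll descend gently.

Request:
play_rows(steps=[[[0, -1, 8], [0, 0, 0], 0.4], [[0, -1, 15], [0, 0, 0], 0.4], [[0, -1, 18], [0, 0, 0], 0.4], [[0, -1, 18], [0, 0, 0], 0.4], [[0, -1, 18], [0, 0, 0], 0.4]])

```text
time: 2.15
eef_pos: [0.4799, 0.066, 0.038]
orientation: [[-0.998, -0.067, -0.001], [-0.067, 0.998, 0.0], [0.001, 0.0, -1.0]]
wrist_force: [-0.9, -0.2, 0.2]
finger_gap: 0.397
finger_force: 0.0
```

Request:
play_rows(steps=[[[0, 0, 1], [0, 0, 0], 0.4], [[0, 0, 2], [0, 0, 0], 0.4], [[0, 0, 2], [0, 0, 0], 0.4], [[0, 0, 2], [0, 0, 0], 0.4]])

```text
time: 2.48
eef_pos: [0.4803, 0.0659, 0.0364]
orientation: [[-0.998, -0.067, 0.0], [-0.067, 0.998, 0.0], [-0.0, 0.0, -1.0]]
wrist_force: [-0.0, -0.8, -0.1]
finger_gap: 0.4
finger_force: 0.0
```

Request:
play_rows(steps=[[[0, 0, 1], [0, 0, 0], 0.4], [[0, 0, 1], [0, 0, 0], 0.4], [[0, 0, 1], [0, 0, 0], 0.4]])

```text
time: 2.73
eef_pos: [0.4806, 0.0659, 0.0362]
orientation: [[-0.998, -0.067, 0.001], [-0.067, 0.998, 0.0], [-0.001, -0.0, -1.0]]
wrist_force: [-2.2, 1.1, 5.6]
finger_gap: 0.403
finger_force: 2.7
```

Request:
play_rows(steps=[[[0, 0, 0.5], [0, 0, 0], 0.4], [[0, 0, 0.5], [0, 0, 0], 0.4], [[0, 0, 0.5], [0, 0, 0], 0.4]])

```text
time: 2.98
eef_pos: [0.4808, 0.0659, 0.0362]
orientation: [[-0.998, -0.067, 0.001], [-0.067, 0.998, -0.0], [-0.001, -0.0, -1.0]]
wrist_force: [-2.2, -0.1, 7.9]
finger_gap: 0.399
finger_force: 3.7
```

Request:
play_rows(steps=[[[-3, 0, 0], [0, 0, 0], 0.4], [[-7, 0, 0], [0, 0, 0], 0.4], [[-12, 0, 0], [0, 0, -0.01], 0.4], [[-18, 0, 0], [0, 0, -0.02], 0.4], [[-24, 0, 0], [0, 0, -0.035], 0.4], [[-30, 0, 0], [0, 0, -0.035], 0.4], [[-36, 0, 0], [0, 0, -0.035], 0.4], [[-40, 0, 0], [0, 0, -0.035], 0.4], [[-40, 0, 0], [0, 0, -0.035], 0.4]])

```text
time: 3.73
eef_pos: [0.522, 0.0686, 0.0362]
orientation: [[-0.995, -0.102, 0.003], [-0.102, 0.995, 0.0], [-0.003, -0.0, -1.0]]
wrist_force: [-0.8, 0.9, 4.7]
finger_gap: 0.403
finger_force: 2.4
```

Run:
```python
from h import *; from cell import manip,viewer
p=np.load("pal.npy");s=manip.read_state()
print(s["eef_pos"],s["wrist_force"])
r=viewer.get_image("wrist");cv2.imwrite("pics/w2.png",r["img"])
c=(R2(p[2]).T@(s["eef_pos"][:2]-p[:2])*1000);print(c)
print(proj(r,pal(p,[(c[0]+a,c[1]+b,23) for a,b in((25,40),(25,-40),(-25,-40),(-25,40))])).round(0))
```

```text
[0.52204423 0.06857069 0.03622282] [-0.82200931  0.85291279  4.67171946]
[-56.48953997  -9.00736022]
[[399. 357.]
 [220. 352.]
 [215. 245.]
 [411. 251.]]
```

View pics/w2.png

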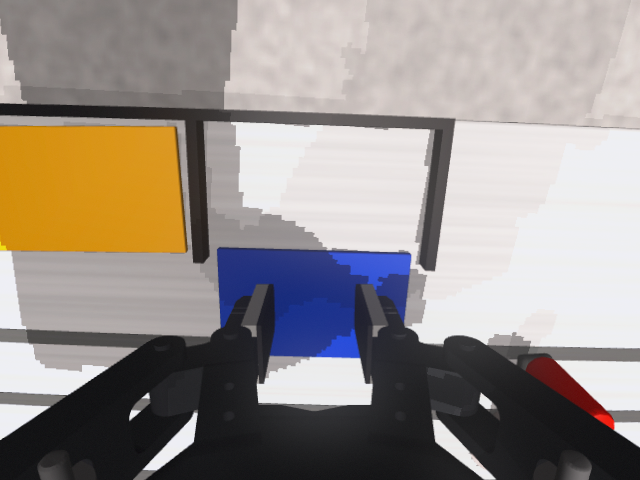

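The blank follows the fingers and now lies square: its near edge runs (218,248)–(411,253), which matches the pallet axes. It has left the bay, so I'll continue towards the fence.

Request:
play_rows(steps=[[[-3, 0, 0.4], [0, 0, 0], 0.4], [[-8, -0.3, 0.4], [0, 0, 0], 0.4], [[-15, -0.5, 0.4], [0, 0, 0], 0.4], [[-22, -0.8, 0.4], [0, 0, 0], 0.4], [[-29, -1, 0.4], [0, 0, 0], 0.4], [[-36, -1.3, 0.4], [0, 0, 0], 0.4], [[-43, -1.5, 0.4], [0, 0, 0], 0.4], [[-48, -1.7, 0.4], [0, 0, 0], 0.4], [[-50, -1.8, 0.4], [0, 0, 0], 0.4]])

```text
time: 4.53
eef_pos: [0.5716, 0.0719, 0.0362]
orientation: [[-0.995, -0.102, 0.003], [-0.102, 0.995, -0.0], [-0.003, -0.0, -1.0]]
wrist_force: [-2.9, -0.2, 9.4]
finger_gap: 0.401
finger_force: 4.2
```

Request:
play_rows(steps=[[[-4, -0.1, 0.2], [0, 0, 0], 0.4], [[-10, -0.4, 0.2], [0, 0, 0], 0.4], [[-16, -0.6, 0.2], [0, 0, 0], 0.4], [[-22, -0.8, 0.2], [0, 0, 0], 0.4], [[-28, -1, 0.2], [0, 0, 0], 0.4], [[-34, -1.2, 0.2], [0, 0, 0], 0.4], [[-38, -1.4, 0.2], [0, 0, 0], 0.4], [[-42, -1.5, 0.2], [0, 0, 0], 0.4], [[-42, -1.5, 0.2], [0, 0, 0], 0.4]])

```text
time: 5.28
eef_pos: [0.6139, 0.0747, 0.0363]
orientation: [[-0.995, -0.102, 0.004], [-0.102, 0.995, 0.0], [-0.004, -0.0, -1.0]]
wrist_force: [-0.5, -0.1, 6.4]
finger_gap: 0.399
finger_force: 3.3
```

Run:
```python
from h import *; from cell import manip,viewer
p=np.load("pal.npy");s=manip.read_state()
print(s["eef_pos"],s["wrist_force"])
r=viewer.get_image("wrist");cv2.imwrite("pics/w3.png",r["img"])
c=(R2(p[2]).T@(s["eef_pos"][:2]-p[:2])*1000);print(c)
print(proj(r,pal(p,[(c[0]+a,c[1]+b,23) for a,b in((25,40),(25,-40),(-25,-40),(-25,40))])).round(0))
```

```text
[0.61388459 0.07466704 0.03626181] [-0.51416906 -0.06036371  6.39517441]
[35.55286611 -9.11558111]
[[399. 357.]
 [220. 352.]
 [215. 245.]
 [411. 251.]]
```

View pics/w3.png

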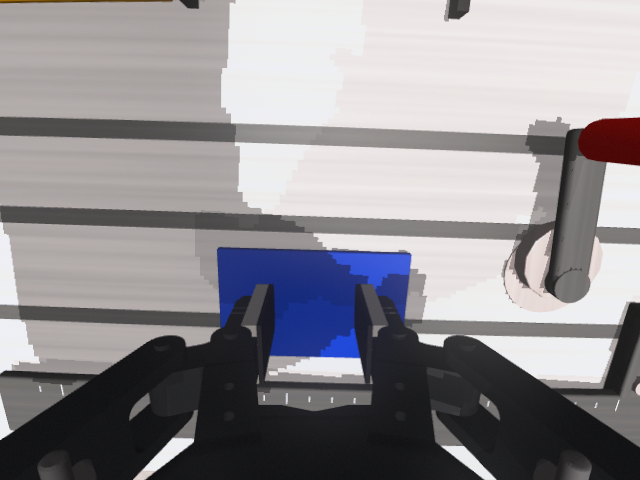

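The blank still moves without slipping, near edge (218,248)–(411,253), and the fence lip shows at about row 385. I'll approach it in small steps.

Request:
play_rows(steps=[[[-3, -0.1, 0.1], [0, 0, 0], 0.4], [[-6, -0.2, 0.1], [0, 0, 0], 0.4], [[-10, -0.3, 0.1], [0, 0, 0], 0.4], [[-13, -0.5, 0.1], [0, 0, 0], 0.4], [[-15, -0.5, 0.1], [0, 0, 0], 0.4], [[-16, -0.6, 0.1], [0, 0, 0], 0.4], [[-16, -0.6, 0.1], [0, 0, 0], 0.4]])

```text
time: 5.92
eef_pos: [0.6292, 0.0757, 0.0363]
orientation: [[-0.995, -0.102, 0.003], [-0.102, 0.995, 0.0], [-0.003, -0.0, -1.0]]
wrist_force: [-2.1, 1.1, 7.3]
finger_gap: 0.4
finger_force: 3.9
```

Request:
play_rows(steps=[[[-1, 0, 0], [0, 0, 0], 0.4], [[-2, 0, 0], [0, 0, 0], 0.4], [[-2, 0, 0], [0, 0, 0], 0.4]])

```text
time: 6.17
eef_pos: [0.631, 0.0759, 0.0362]
orientation: [[-0.995, -0.102, 0.002], [-0.102, 0.995, -0.0], [-0.002, -0.0, -1.0]]
wrist_force: [-2.2, 0.5, 8.5]
finger_gap: 0.398
finger_force: 4.0
```

Request:
play_rows(steps=[[[-1, 0, 0], [0, 0, 0], 0.4], [[-1, 0, 0], [0, 0, 0], 0.4], [[-1, 0, 0], [0, 0, 0], 0.4]])

```text
time: 6.42
eef_pos: [0.6319, 0.076, 0.0362]
orientation: [[-0.995, -0.102, 0.003], [-0.102, 0.995, -0.0], [-0.002, -0.0, -1.0]]
wrist_force: [-2.2, -0.7, 7.2]
finger_gap: 0.401
finger_force: 4.0
```

Request:
play_rows(steps=[[[-1, 0, 0], [0, 0, 0], 0.4], [[-1.5, 0, 0], [0, 0, 0], 0.4], [[-1.5, 0, 0], [0, 0, 0], 0.4]])

```text
time: 6.67
eef_pos: [0.6332, 0.0761, 0.0363]
orientation: [[-0.995, -0.102, 0.002], [-0.102, 0.995, -0.0], [-0.002, -0.0, -1.0]]
wrist_force: [-3.0, -0.5, 8.7]
finger_gap: 0.401
finger_force: 4.3
```

Request:
play_rows(steps=[[[-1, 0, 0], [0, 0, 0], 0.4], [[-1.5, 0, 0], [0, 0, 0], 0.4], [[-1.5, 0, 0], [0, 0, 0], 0.4]])

```text
time: 6.92
eef_pos: [0.6337, 0.0763, 0.0362]
orientation: [[-0.995, -0.102, -0.0], [-0.102, 0.995, -0.0], [0.0, -0.0, -1.0]]
wrist_force: [-5.1, -0.9, 10.6]
finger_gap: 0.402
finger_force: 5.0
```

Run:
```python
from h import *; from cell import manip,viewer
p=np.load("pal.npy");s=manip.read_state()
print(s["eef_pos"],s["wrist_force"])
r=viewer.get_image("wrist");cv2.imwrite("pics/w4.png",r["img"])
c=(R2(p[2]).T@(s["eef_pos"][:2]-p[:2])*1000);print(c)
m=cv2.inRange(cv2.cvtColor(r["img"],cv2.COLOR_BGR2HSV),(110,150,60),(130,255,255))
ys=[(x,np.where(m[:,x])[0].min()) for x in(225,260,300,340,380,405)];print(ys)
```

```text
[0.6337211  0.0762557  0.03623877] [-5.13748813 -0.9029211  10.61059285]
[55.4513539  -8.86765998]
[(225, np.int64(248)), (260, np.int64(249)), (300, np.int64(251)), (340, np.int64(252)), (380, np.int64(253)), (405, np.int64(254))]
```

Request:
play_rows(steps=[[[0, 2, -0.4], [0, 0, 0], 0.4], [[-0.2, 6, -0.4], [0, 0, 0], 0.4], [[-0.4, 12, -0.4], [0, 0, 0], 0.4], [[-0.6, 18, -0.4], [0, 0, 0], 0.4], [[-0.8, 24, -0.4], [0, 0, 0], 0.4], [[-1, 30, -0.4], [0, 0, 0], 0.4], [[-1.3, 36, -0.4], [0, 0, 0], 0.4], [[-1.5, 42, -0.4], [0, 0, 0], 0.4], [[-1.7, 48, -0.4], [0, 0, 0], 0.4], [[-1.8, 50, -0.4], [0, 0, 0], 0.4]])

```text
time: 7.8
eef_pos: [0.6313, 0.1258, 0.0362]
orientation: [[-0.995, -0.102, 0.002], [-0.102, 0.995, -0.002], [-0.002, -0.002, -1.0]]
wrist_force: [-3.0, -3.5, 7.4]
finger_gap: 0.397
finger_force: 3.7
```

Run:
```python
from h import *; from cell import manip,viewer
p=np.load("pal.npy");s=manip.read_state()
print(s["eef_pos"],s["wrist_force"])
r=viewer.get_image("wrist");cv2.imwrite("pics/w5.png",r["img"])
c=(R2(p[2]).T@(s["eef_pos"][:2]-p[:2])*1000);print(c)
m=cv2.inRange(cv2.cvtColor(r["img"],cv2.COLOR_BGR2HSV),(110,150,60),(130,255,255))
print([(x,np.where(m[:,x])[0].min()) for x in(225,300,405)],[np.where(m[y])[0][[0,-1]] for y in (265,275)])
```

```text
[0.63126398 0.12578959 0.03624993] [-3.04793233 -3.54229496  7.4047778 ]
[56.3387676  40.71920079]
[(225, np.int64(245)), (300, np.int64(248)), (405, np.int64(252))] [array([216, 407]), array([216, 405])]
```

Request:
play_rows(steps=[[[0, 3, 0], [0, 0, 0], 0.4], [[-0.2, 8, 0], [0, 0, 0], 0.4], [[-0.4, 14, 0], [0, 0, 0], 0.4], [[-0.5, 20, 0], [0, 0, 0], 0.4], [[-0.7, 26, 0], [0, 0, 0], 0.4], [[-0.8, 32, 0], [0, 0, 0], 0.4], [[-1, 38, 0], [0, 0, 0], 0.4], [[-1.1, 43, 0], [0, 0, 0], 0.4], [[-1.1, 45, 0], [0, 0, 0], 0.4], [[-1.1, 45, 0], [0, 0, 0], 0.4]])

```text
time: 8.68
eef_pos: [0.6282, 0.1712, 0.0362]
orientation: [[-0.995, -0.102, 0.003], [-0.102, 0.995, -0.001], [-0.003, -0.001, -1.0]]
wrist_force: [-1.3, -0.7, 6.2]
finger_gap: 0.394
finger_force: 3.2
```

Request:
play_rows(steps=[[[0, 1, 0], [0, 0, 0], 0.4], [[0, 2, 0], [0, 0, 0], 0.4], [[0, 2, 0], [0, 0, 0], 0.4]])

```text
time: 8.93
eef_pos: [0.6281, 0.1726, 0.0363]
orientation: [[-0.995, -0.102, 0.003], [-0.102, 0.995, -0.001], [-0.003, -0.001, -1.0]]
wrist_force: [-0.6, -2.1, 7.5]
finger_gap: 0.399
finger_force: 3.2
```

Request:
play_rows(steps=[[[0, 1, 0], [0, 0, 0], 0.4], [[0, 2, 0], [0, 0, 0], 0.4], [[0, 2, 0], [0, 0, 0], 0.4]])

```text
time: 9.18
eef_pos: [0.628, 0.1745, 0.0363]
orientation: [[-0.995, -0.102, 0.003], [-0.102, 0.995, -0.001], [-0.003, -0.001, -1.0]]
wrist_force: [-1.0, -2.4, 5.8]
finger_gap: 0.398
finger_force: 3.1
```

```bash
cat > look.py <<'E'
from h import *; from cell import manip,viewer; import sys
p=np.load("pal.npy");s=manip.read_state()
print(s["eef_pos"],s["wrist_force"])
r=viewer.get_image("wrist");cv2.imwrite(sys.argv[1],r["img"])
c=(R2(p[2]).T@(s["eef_pos"][:2]-p[:2])*1000);print(c)
m=cv2.inRange(cv2.cvtColor(r["img"],cv2.COLOR_BGR2HSV),(110,150,60),(130,255,255))
print([(x,np.where(m[:,x])[0].min()) for x in(225,300,400)],[np.where(m[y])[0][[0,-1]] for y in (265,275)])
E
python3 look.py pics/w6.png
```

```text
[0.62798726 0.17450973 0.03625295] [-1.00053688 -2.39464904  5.78992247]
[56.35358331 89.54939782]
[(225, np.int64(245)), (300, np.int64(248)), (400, np.int64(252))] [array([216, 407]), array([216, 405])]
```

Request:
play_rows(steps=[[[0, 1, 0.3], [0, 0, 0], 0.4], [[0, 2, 0.3], [0, 0, 0], 0.4], [[0, 2, 0.3], [0, 0, 0], 0.4]])

```text
time: 9.48
eef_pos: [0.6279, 0.1763, 0.0363]
orientation: [[-0.995, -0.101, 0.003], [-0.101, 0.995, -0.001], [-0.003, -0.002, -1.0]]
wrist_force: [-1.3, -2.6, 6.7]
finger_gap: 0.402
finger_force: 3.6
```

Request:
play_rows(steps=[[[0, 1, 0], [0, 0, 0], 0.4], [[0, 1.5, 0], [0, 0, 0], 0.4], [[0, 1.5, 0], [0, 0, 0], 0.4]])

```text
time: 9.73
eef_pos: [0.628, 0.1775, 0.0362]
orientation: [[-0.995, -0.101, 0.004], [-0.101, 0.995, -0.002], [-0.003, -0.002, -1.0]]
wrist_force: [-0.7, -3.3, 6.0]
finger_gap: 0.397
finger_force: 3.5
```

```bash
python3 look.py pics/w7.png
```

```text
[0.6279682  0.17746859 0.03624445] [-0.69870044 -3.30408719  6.02257527]
[56.53401671 92.50281555]
[(225, np.int64(245)), (300, np.int64(248)), (400, np.int64(251))] [array([215, 405]), array([215, 404])]
```

View pics/w7.png

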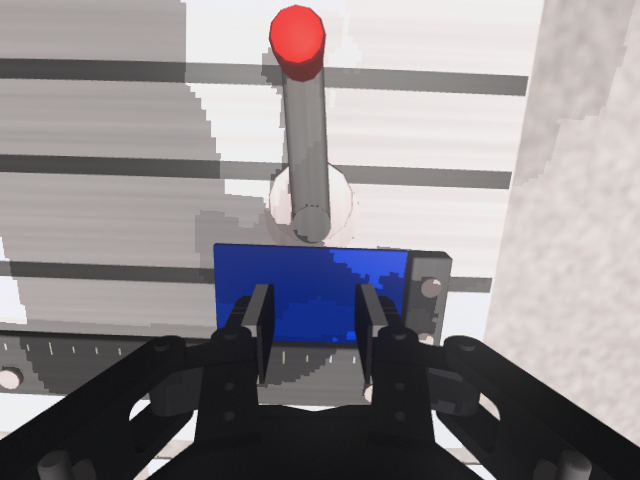

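The blank (216–407) touches the side stop at column ~408, and its near edge is parallel to the bed grooves. One more nudge towards y, then towards the fence, will confirm it.

Request:
play_rows(steps=[[[0, 1, 0.3], [0, 0, 0], 0.4], [[0, 2, 0.3], [0, 0, 0], 0.4], [[0, 2, 0.3], [0, 0, 0], 0.4]])

```text
time: 10.03
eef_pos: [0.6282, 0.1794, 0.0363]
orientation: [[-0.995, -0.101, 0.005], [-0.101, 0.995, -0.002], [-0.004, -0.003, -1.0]]
wrist_force: [0.0, -2.6, 7.1]
finger_gap: 0.397
finger_force: 3.6
```

Request:
play_rows(steps=[[[-1, 0, 0], [0, 0, 0], 0.4], [[-2, 0, 0], [0, 0, 0], 0.4], [[-2, 0, 0], [0, 0, 0], 0.4]])

```text
time: 10.28
eef_pos: [0.6288, 0.1797, 0.0362]
orientation: [[-0.995, -0.101, 0.002], [-0.101, 0.995, -0.002], [-0.002, -0.002, -1.0]]
wrist_force: [-2.9, -3.0, 9.6]
finger_gap: 0.394
finger_force: 4.7
```

```bash
python3 look.py pics/w8.png
```

```text
[0.62884033 0.1797086  0.03623582] [-2.89118416 -3.01392114  9.55860466]
[57.55515684 94.67894103]
[(225, np.int64(243)), (300, np.int64(246)), (400, np.int64(249))] [array([209, 400]), array([210, 399])]
```

Both nudges moved the fingers over a stationary blank, so it is home against fence and stop. Now I'll lift off and look.

Request:
play_rows(steps=[[[0, 0, -3], [0, 0, 0], 0.4], [[0, 0, -15], [0, 0, 0], 0.4], [[0, 0, -40], [0, 0, 0], 0.4], [[0, 0, -75], [0, 0, 0], 0.4], [[40, 0, -100], [0, 0, 0], 0.4], [[80, 0, -100], [0, 0, 0], 0.4], [[95, 0, -100], [0, 0, 0], 0.4], [[95, 0, -100], [0, 0, 0], 0.4], [[95, 0, -100], [0, 0, 0], 0.4]])

```text
time: 11.08
eef_pos: [0.5331, 0.1713, 0.1343]
orientation: [[-0.995, -0.103, 0.001], [-0.103, 0.995, 0.0], [-0.001, 0.0, -1.0]]
wrist_force: [0.7, 0.7, -0.0]
finger_gap: 0.399
finger_force: 0.0
```

Run:
```python
from h import *; from cell import manip,viewer
import pickle
p=np.load("pal.npy");s=manip.read_state();print(s["eef_pos"],s["wrist_force"])
r=viewer.get_image("wrist");t=viewer.get_image("top");pickle.dump((r,t),open("d1.pkl","wb"))
a=r["img"]; b=cv2.resize(t["img"][165:255,190:290],None,fx=5,fy=5,interpolation=cv2.INTER_CUBIC)
cv2.imwrite("pics/w9.png",a);cv2.imwrite("pics/t9.png",b)
h=[(55+x,90+y,23) for x,y in((25,40),(25,-40),(-25,-40),(-25,40))]
print(proj(r,pal(p,h)).round(0).tolist(),((proj(t,pal(p,h))-[190,165])*5).round(0).tolist(),proj(r,pal(p,[(-37.4,84.4,69.5)])))
```

```text
[0.53306968 0.17130283 0.13430428] [ 0.70130761  0.74061969 -0.00554526]
[[355.0, 387.0], [252.0, 384.0], [251.0, 326.0], [360.0, 330.0]] [[117.0, 59.0], [295.0, 47.0], [302.0, 157.0], [123.0, 169.0]] [[297.1773078  263.83054408]]
```

View pics/w9.png

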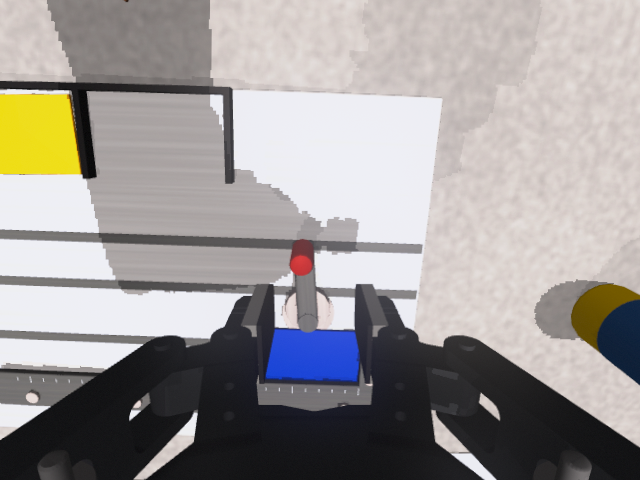

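View pics/t9.png

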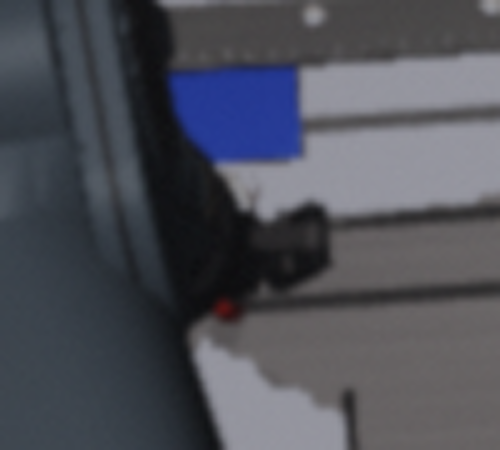

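The wrist view shows the knob at (301,265), within 2 mm of the estimate. The top view shows the blank's right/near edges at (300,158) against a predicted (302,157), so it is home. Next I'll cage the knob between open fingers.

```bash
cat > cam.py <<'E'
from h import *; from cell import manip; import sys
p=np.load("pal.npy");s=manip.read_state()
print(s["eef_pos"],s["wrist_force"])
piv=np.array([18,91.])
def pose(phi,d,z): # phi tool/lever angle, d tangential lead of TCP over knob centre
    return pal(p,[[*(piv+R2(phi)@[-55,-d]),z*1000]])[0],p[2]+np.pi/2+phi
def rows(seq):
    for q in seq:
        a,b=rel(s,*pose(*q));print(q,a.tolist(),b.tolist())
# tangential / radial force on the tool, from yaw of tool
print("F tool axes",(s["orientation"].T@s["wrist_force"]).round(1))
c=R2(p[2]).T@(s["eef_pos"][:2]-p[:2])*1000-piv;print("tcp rel piv",c.round(1),"lever angle of TCP",np.arctan2(-c[1],-c[0]).round(3),np.hypot(*c).round(1))
E
python3 - <<'E'
from cam import *
rows([(.092,0,.1343),(.092,0,.058)])
E
```

```text
[0.53453726 0.1712656  0.13415587] [-0.84695301  0.65649487  0.56521409]
F tool axes [ 0.8  0.7 -0.6]
tcp rel piv [-55.1   1.6] lever angle of TCP -0.029 55.1
(0.092, 0, 0.1343) [-0.1, -6.7, -0.1] [0.0, 0.001, -0.057]
(0.092, 0, 0.058) [0.0, -6.7, 76.2] [0.0, 0.001, -0.057]
```

Request:
play_rows(steps=[[[0, -6.7, 0], [0, 0, -0.057], 0.4], [[0, -6.7, 0], [0, 0, -0.057], 0.4], [[0, -6.7, 20], [0, 0, -0.057], 0.4], [[0, -6.7, 40], [0, 0, -0.057], 0.4], [[0, -6.7, 60], [0, 0, -0.057], 0.4], [[0, -6.7, 72], [0, 0, -0.057], 0.4], [[0, -6.7, 76], [0, 0, -0.057], 0.4], [[0, -6.7, 76], [0, 0, -0.057], 0.4]])

```text
time: 11.85
eef_pos: [0.5336, 0.1643, 0.0563]
orientation: [[-0.987, -0.158, -0.003], [-0.158, 0.987, -0.0], [0.003, -0.0, -1.0]]
wrist_force: [-0.0, -0.4, -0.2]
finger_gap: 0.399
finger_force: 0.0
```

Run:
```python
from cam import *
from cell import viewer
cv2.imwrite("pics/w10.png",viewer.get_image("wrist")["img"])
rows([(.092,4,.058),(.092,8,.058)]+[(a,10,.058) for a in (.12,.17,.22,.27,.32,.37,.42)])
```

```text
[0.53359607 0.16426729 0.05628157] [-0.04736361 -0.35198363 -0.23791185]
F tool axes [ 0.1 -0.3  0.2]
tcp rel piv [-56.5  -5.3] lever angle of TCP 0.094 56.8
(0.092, 4, 0.058) [-1.8, -3.9, -1.7] [-0.0, -0.003, -0.001]
(0.092, 8, 0.058) [-1.8, -7.9, -1.7] [-0.0, -0.003, -0.001]
(0.12, 10, 0.058) [-2.1, -11.4, -1.7] [0.0, -0.003, -0.029]
(0.17, 10, 0.058) [-2.7, -14.2, -1.7] [0.0, -0.003, -0.079]
(0.22, 10, 0.058) [-3.5, -16.8, -1.7] [0.0, -0.003, -0.129]
(0.27, 10, 0.058) [-4.4, -19.5, -1.7] [0.0, -0.003, -0.179]
(0.32, 10, 0.058) [-5.5, -22.1, -1.7] [0.0, -0.003, -0.229]
(0.37, 10, 0.058) [-6.6, -24.6, -1.7] [0.0, -0.003, -0.279]
(0.42, 10, 0.058) [-7.9, -27.1, -1.7] [0.0, -0.003, -0.329]
```

View pics/w10.png

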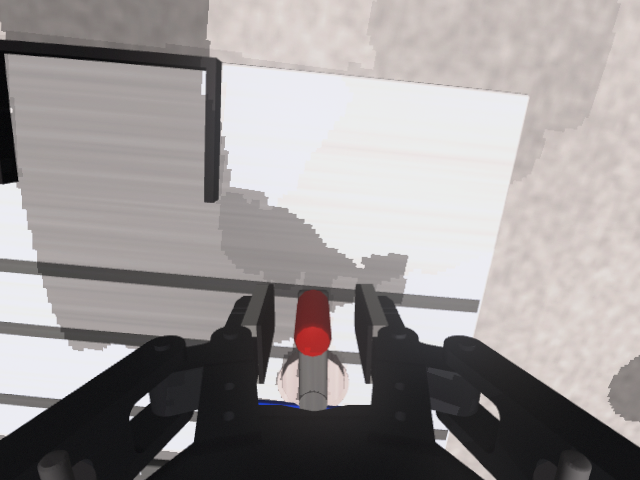

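The knob (313,340) is centred between the fingers. Now I'll start turning it.

Request:
play_rows(steps=[[[-1, -4, -1.5], [0, 0, 0], 0.4], [[-1.8, -8, -1.5], [0, 0, 0], 0.4], [[-2, -11.4, -1.5], [0, 0, -0.029], 0.4], [[-2.7, -14.2, -1.5], [0, 0, -0.079], 0.4], [[-3.5, -16.8, -1.5], [0, 0, -0.129], 0.4], [[-4.4, -19.5, -1.5], [0, 0, -0.179], 0.4], [[-5.5, -22.1, -1.5], [0, 0, -0.229], 0.4], [[-6.6, -24.6, -1.5], [0, 0, -0.279], 0.4], [[-7.9, -27.1, -1.5], [0, 0, -0.329], 0.4]])

```text
time: 12.65
eef_pos: [0.5476, 0.1399, 0.0613]
orientation: [[-0.882, -0.472, 0.003], [-0.471, 0.882, 0.003], [-0.004, 0.002, -1.0]]
wrist_force: [-1.1, 3.3, 1.4]
finger_gap: 0.401
finger_force: 1.5
```

Run:
```python
from cam import *
rows([(a,10,.058) for a in (.42,.48,.54,.60,.66,.72,.78,.84)])
```

```text
[0.54757781 0.13987043 0.06126879] [-1.1248652   3.28651867  1.36853201]
F tool axes [-0.6  3.4 -1.4]
tcp rel piv [-44.2 -30.6] lever angle of TCP 0.605 53.8
(0.42, 10, 0.058) [2.2, -0.1, 3.3] [0.002, 0.004, 0.004]
(0.48, 10, 0.058) [1.5, -3.4, 3.3] [0.001, 0.004, -0.056]
(0.54, 10, 0.058) [0.6, -6.6, 3.3] [0.001, 0.004, -0.116]
(0.6, 10, 0.058) [-0.5, -9.8, 3.3] [0.001, 0.004, -0.176]
(0.66, 10, 0.058) [-1.7, -12.9, 3.3] [0.001, 0.004, -0.236]
(0.72, 10, 0.058) [-3.2, -15.9, 3.3] [0.001, 0.004, -0.296]
(0.78, 10, 0.058) [-4.8, -18.9, 3.3] [0.001, 0.004, -0.356]
(0.84, 10, 0.058) [-6.6, -21.7, 3.3] [0.001, 0.004, -0.416]
```

Request:
play_rows(steps=[[[1, -3.4, 2], [0, 0, -0.056], 0.4], [[0.6, -6.6, 2], [0, 0, -0.116], 0.4], [[-0.5, -9.8, 2], [0, 0, -0.176], 0.4], [[-1.7, -12.9, 2], [0, 0, -0.236], 0.4], [[-3.2, -15.9, 2], [0, 0, -0.296], 0.4], [[-4.8, -18.9, 2], [0, 0, -0.356], 0.4], [[-6.6, -21.7, 2], [0, 0, -0.416], 0.4], [[-6.6, -21.7, 2], [0, 0, -0.416], 0.4]])

```text
time: 13.32
eef_pos: [0.5637, 0.1231, 0.0592]
orientation: [[-0.618, -0.786, 0.003], [-0.786, 0.618, 0.002], [-0.003, -0.001, -1.0]]
wrist_force: [-0.4, 0.7, 0.7]
finger_gap: 0.398
finger_force: 0.6
```

Run:
```python
from cam import *
rows([(a,10,.058) for a in (.84,.88,.92,.96,1.0,1.03,1.06,1.1,1.15)])
```

```text
[0.56374882 0.12314799 0.05916434] [-0.41537397  0.73762155  0.71344515]
F tool axes [-0.3  0.8 -0.7]
tcp rel piv [-29.2 -48.4] lever angle of TCP 1.028 56.5
(0.84, 10, 0.058) [-0.5, 0.5, 1.2] [-0.001, 0.003, -0.003]
(0.88, 10, 0.058) [-1.0, -1.6, 1.2] [-0.001, 0.003, -0.043]
(0.92, 10, 0.058) [-1.5, -3.8, 1.2] [-0.001, 0.003, -0.083]
(0.96, 10, 0.058) [-2.1, -6.0, 1.2] [-0.001, 0.003, -0.123]
(1.0, 10, 0.058) [-2.8, -8.1, 1.2] [-0.001, 0.003, -0.163]
(1.03, 10, 0.058) [-3.4, -9.7, 1.2] [-0.001, 0.003, -0.193]
(1.06, 10, 0.058) [-4.0, -11.2, 1.2] [-0.001, 0.003, -0.223]
(1.1, 10, 0.058) [-5.0, -13.3, 1.2] [-0.001, 0.003, -0.263]
(1.15, 10, 0.058) [-6.2, -15.7, 1.2] [-0.001, 0.003, -0.313]
```

Request:
play_rows(steps=[[[-1, -1.6, 0], [0, 0, -0.043], 0.4], [[-1.5, -3.8, 0], [0, 0, -0.083], 0.4], [[-2.1, -6, 0], [0, 0, -0.123], 0.4], [[-2.8, -8.1, 0], [0, 0, -0.163], 0.4], [[-3.4, -9.7, 0], [0, 0, -0.193], 0.4], [[-4, -11.2, 0], [0, 0, -0.223], 0.4]])

```text
time: 13.82
eef_pos: [0.5737, 0.1193, 0.0587]
orientation: [[-0.429, -0.903, 0.0], [-0.903, 0.429, 0.001], [-0.001, 0.0, -1.0]]
wrist_force: [-2.6, 2.1, 2.7]
finger_gap: 0.399
finger_force: 1.4
```

Run:
```python
from cam import *
rows([(a,10,.058) for a in (1.06,1.08,1.1,1.12,1.15,1.18)])
```

```text
[0.57367243 0.11929791 0.05865159] [-2.59152674  2.13778749  2.73155298]
F tool axes [-0.8  3.3 -2.7]
tcp rel piv [-19.6 -52.9] lever angle of TCP 1.216 56.4
(1.06, 10, 0.058) [-0.7, -1.2, 0.7] [0.0, 0.001, -0.0]
(1.08, 10, 0.058) [-0.9, -2.3, 0.7] [0.0, 0.001, -0.02]
(1.1, 10, 0.058) [-1.1, -3.4, 0.7] [0.0, 0.001, -0.04]
(1.12, 10, 0.058) [-1.4, -4.5, 0.7] [0.0, 0.001, -0.06]
(1.15, 10, 0.058) [-1.8, -6.1, 0.7] [0.0, 0.001, -0.09]
(1.18, 10, 0.058) [-2.3, -7.7, 0.7] [0.0, 0.001, -0.12]
```

Request:
play_rows(steps=[[[-0.2, -1.1, 0], [0, 0, -0.02], 0.4], [[-0.4, -2.2, 0], [0, 0, -0.04], 0.4], [[-0.4, -2.2, 0], [0, 0, -0.04], 0.4]])

```text
time: 14.07
eef_pos: [0.5761, 0.1184, 0.058]
orientation: [[-0.393, -0.92, 0.001], [-0.92, 0.393, -0.0], [-0.0, -0.0, -1.0]]
wrist_force: [-2.3, 0.6, 1.9]
finger_gap: 0.401
finger_force: 1.0
```

Request:
play_rows(steps=[[[-0.2, -1.1, 0], [0, 0, -0.02], 0.4], [[-0.4, -2.2, 0], [0, 0, -0.04], 0.4], [[-0.4, -2.2, 0], [0, 0, -0.04], 0.4]])

```text
time: 14.32
eef_pos: [0.5781, 0.1178, 0.0574]
orientation: [[-0.355, -0.935, -0.0], [-0.935, 0.355, -0.0], [0.0, 0.0, -1.0]]
wrist_force: [-1.5, 0.6, 2.5]
finger_gap: 0.399
finger_force: 1.2
```

```bash
python3 -c "
from cam import *
rows([(1.14,10,.058)])"
```

```text
[0.57807626 0.11782628 0.05736714] [-1.51432633  0.60011809  2.48624762]
F tool axes [-0.   1.6 -2.5]
tcp rel piv [-15.3 -54.6] lever angle of TCP 1.298 56.7
(1.14, 10, 0.058) [-1.0, -1.1, -0.6] [0.0, -0.0, 0.0]
```

Request:
play_rows(steps=[[[-0.2, -1.1, 0], [0, 0, -0.02], 0.4], [[-0.4, -2.2, 0], [0, 0, -0.04], 0.4], [[-0.4, -2.2, 0], [0, 0, -0.04], 0.4]])

```text
time: 14.57
eef_pos: [0.5803, 0.1173, 0.0573]
orientation: [[-0.317, -0.948, -0.0], [-0.948, 0.317, -0.0], [0.0, -0.0, -1.0]]
wrist_force: [-2.8, 0.4, 2.0]
finger_gap: 0.398
finger_force: 1.2
```

Request:
play_rows(steps=[[[-0.2, -1.1, 0], [0, 0, -0.02], 0.4], [[-0.4, -2.2, 0], [0, 0, -0.04], 0.4], [[-0.4, -2.2, 0], [0, 0, -0.04], 0.4]])

```text
time: 14.82
eef_pos: [0.5823, 0.1171, 0.0573]
orientation: [[-0.279, -0.96, -0.001], [-0.96, 0.279, -0.0], [0.0, 0.0, -1.0]]
wrist_force: [-3.1, 0.0, 2.1]
finger_gap: 0.399
finger_force: 1.6
```

```bash
python3 -c "
from cam import *
rows([(1.22,10,.058)])"
```

```text
[0.58233662 0.11711732 0.05726633] [-3.12505346  0.04558992  2.07836021]
F tool axes [ 0.8  3.  -2.1]
tcp rel piv [-11.1 -55.6] lever angle of TCP 1.375 56.7
(1.22, 10, 0.058) [-1.0, -1.3, -0.7] [0.0, -0.0, 0.001]
```

Request:
play_rows(steps=[[[-0.2, -1.1, 0], [0, 0, -0.02], 0.4], [[-0.4, -2.2, 0], [0, 0, -0.04], 0.4], [[-0.4, -2.2, 0], [0, 0, -0.04], 0.4], [[-0.4, -2.2, 0], [0, 0, -0.04], 0.4]])

```text
time: 15.15
eef_pos: [0.5845, 0.1169, 0.0573]
orientation: [[-0.241, -0.97, -0.001], [-0.97, 0.241, -0.0], [0.001, 0.0, -1.0]]
wrist_force: [-3.9, 1.3, 2.0]
finger_gap: 0.4
finger_force: 2.1
```

Request:
play_rows(steps=[[[-0.2, -1.1, 0], [0, 0, -0.02], 0.4], [[-0.4, -2.2, 0], [0, 0, -0.04], 0.4], [[-0.4, -2.2, 0], [0, 0, -0.04], 0.4], [[-0.4, -2.2, 0], [0, 0, -0.04], 0.4]])

```text
time: 15.48
eef_pos: [0.5865, 0.1168, 0.0573]
orientation: [[-0.201, -0.979, -0.001], [-0.979, 0.201, -0.0], [0.0, 0.001, -1.0]]
wrist_force: [-4.7, 0.5, 2.9]
finger_gap: 0.401
finger_force: 2.4
```

```bash
python3 -c "
from cam import *
rows([(1.3,10,.058)])"
```

```text
[0.58649859 0.11675482 0.05725348] [-4.72144182  0.45003334  2.85245569]
F tool axes [ 0.5  4.7 -2.8]
tcp rel piv [ -6.9 -56.3] lever angle of TCP 1.448 56.7
(1.3, 10, 0.058) [-1.1, -1.6, -0.7] [0.001, -0.0, 0.0]
```

Request:
play_rows(steps=[[[-0.2, -1.1, 0], [0, 0, -0.02], 0.4], [[-0.4, -2.2, 0], [0, 0, -0.04], 0.4], [[-0.4, -2.2, 0], [0, 0, -0.04], 0.4], [[-0.4, -2.2, 0], [0, 0, -0.04], 0.4]])

```text
time: 15.82
eef_pos: [0.5882, 0.1168, 0.0572]
orientation: [[-0.162, -0.987, -0.002], [-0.987, 0.162, -0.0], [0.0, 0.002, -1.0]]
wrist_force: [-5.3, -0.2, 2.7]
finger_gap: 0.401
finger_force: 3.0
```

```bash
python3 -c "
from cam import *
rows([(1.34,10,.058)])"
```

```text
[0.58823706 0.11681371 0.05722494] [-5.3497296  -0.19300022  2.65720321]
F tool axes [ 1.1  5.3 -2.6]
tcp rel piv [ -5.2 -56.3] lever angle of TCP 1.479 56.6
(1.34, 10, 0.058) [-1.0, -2.2, -0.8] [0.002, -0.0, 0.001]
```

Request:
play_rows(steps=[[[-0.2, -1, 0], [0, 0, -0.02], 0.4], [[-0.3, -1.8, 0], [0, 0, -0.03], 0.4], [[-0.3, -1.8, 0], [0, 0, -0.03], 0.4], [[-0.3, -1.8, 0], [0, 0, -0.03], 0.4]])

```text
time: 16.15
eef_pos: [0.5898, 0.1168, 0.0572]
orientation: [[-0.132, -0.991, -0.003], [-0.991, 0.132, -0.0], [0.0, 0.003, -1.0]]
wrist_force: [-6.3, 0.6, 4.8]
finger_gap: 0.401
finger_force: 3.3
```

Request:
play_rows(steps=[[[0, 0, 0], [0, 0, 0], 0.4], [[0, 0, 0], [0, 0, 0], 0.4]])

```text
time: 16.32
eef_pos: [0.5898, 0.1168, 0.0572]
orientation: [[-0.132, -0.991, -0.002], [-0.991, 0.132, -0.0], [0.001, 0.002, -1.0]]
wrist_force: [-6.9, 0.3, 4.0]
finger_gap: 0.401
finger_force: 3.3
```

```bash
python3 -c "
from cam import *
rows([(1.37,10,.058)])"
```

```text
[0.58981864 0.11677167 0.05722022] [-6.87357444  0.30798839  4.01207252]
F tool axes [ 0.6  6.9 -4. ]
tcp rel piv [ -3.6 -56.5] lever angle of TCP 1.507 56.6
(1.37, 10, 0.058) [-1.1, -2.3, -0.8] [0.002, -0.001, 0.0]
```

Request:
play_rows(steps=[[[-0.1, -0.6, 0], [0, 0, -0.01], 0.4], [[-0.1, -0.6, 0], [0, 0, -0.01], 0.4], [[-0.1, -0.6, 0], [0, 0, -0.01], 0.4]])

```text
time: 16.57
eef_pos: [0.5902, 0.1168, 0.0572]
orientation: [[-0.123, -0.992, -0.003], [-0.992, 0.123, -0.0], [0.0, 0.003, -1.0]]
wrist_force: [-7.0, -0.3, 4.5]
finger_gap: 0.401
finger_force: 3.5
```

Request:
play_rows(steps=[[[0, 3, 0], [0, 0, 0], 0.4], [[0, 6, 0], [0, 0, 0], 0.4], [[0, 10, 0], [0, 0, 0], 0.4], [[0, 11, 0], [0, 0, 0], 0.4], [[0, 11, 0], [0, 0, 0], 0.4]])

```text
time: 16.98
eef_pos: [0.5808, 0.1182, 0.0575]
orientation: [[-0.123, -0.992, 0.001], [-0.992, 0.123, -0.0], [0.0, -0.001, -1.0]]
wrist_force: [0.1, 0.8, 0.0]
finger_gap: 0.401
finger_force: 0.0
```

Free of the knob on both sides. Now I'll lift and retreat clear of the view.

Request:
play_rows(steps=[[[0, 0, -20], [0, 0, 0], 0.4], [[0, 0, -50], [0, 0, 0], 0.4], [[0, 0, -90], [0, 0, 0], 0.4], [[0, 0, -120], [0, 0, 0], 0.4], [[0, 40, -150], [0, 0, 0], 0.4], [[0, 80, -150], [0, 0, 0], 0.4], [[0, 120, -150], [0, 0, 0], 0.4], [[60, 160, -150], [0, 0, 0], 0.4], [[100, 190, -150], [0, 0, 0], 0.4], [[140, 220, -150], [0, 0, 0], 0.4]])

```text
time: 17.82
eef_pos: [0.3781, 0.0415, 0.2076]
orientation: [[-0.12, -0.993, 0.002], [-0.993, 0.12, -0.001], [0.001, -0.002, -1.0]]
wrist_force: [0.2, -0.9, 0.4]
finger_gap: 0.4
finger_force: 0.0
```

Request:
play_rows(steps=[[[40, 0, 0], [0, 0, 0], 0.4], [[80, 0, 0], [0, 0, 0], 0.4], [[120, 0, 0], [0, 0, 0], 0.4], [[160, 0, 0], [0, 0, 0], 0.4], [[200, 0, 0], [0, 0, 0], 0.4], [[200, 0, 0], [0, 0, 0], 0.4], [[200, 0, 0], [0, 0, 0], 0.4]])

```text
time: 18.4
eef_pos: [0.3541, -0.1588, 0.2075]
orientation: [[-0.129, -0.992, 0.001], [-0.992, 0.129, -0.0], [0.0, -0.001, -1.0]]
wrist_force: [-0.0, 0.5, -0.7]
finger_gap: 0.4
finger_force: 0.0
```

Run:
```python
from h import *; from cell import viewer,manip
p=np.load("pal.npy");r=viewer.get_image("top");cv2.imwrite("pics/t11.png",r["img"]);print(manip.read_state()["eef_pos"])
inv=lambda w:(R2(p[2]).T@(w-p[:2])*1000).round(1)
h=cv2.cvtColor(r["img"],cv2.COLOR_BGR2HSV)
for n,lo,hi,z in(("blue",(110,120,60),(130,255,255),.023),("gold",(25,120,60),(35,255,255),.023),("red",(0,150,90),(6,255,255),.06)):
    m=cv2.inRange(h,lo,hi);m[:,:190]=0;m[:140]=0;m[290:]=0;m[:,360:]=0
    pts=cv2.findNonZero(m)
    if pts is None: print(n,None);continue
    b=cv2.minAreaRect(pts);print(n,len(pts),b)
    print([inv(unproj(r,q,z)).tolist() for q in cv2.boxPoints(b)],inv(unproj(r,pts.mean((0,1)),z)))
```

```text
[ 0.35430429 -0.15728047  0.20748014]
blue 653 ((231.38133239746094, 187.60116577148438), (18.588729858398438, 35.36848831176758), 86.42366790771484)
[[74.3, 130.8], [73.8, 51.4], [31.4, 51.5], [31.9, 130.6]] [52.9 91. ]
gold 664 ((322.554443359375, 250.04457092285156), (20.298757553100586, 33.33374786376953), 84.2894058227539)
[[-80.7, -65.1], [-78.5, -139.7], [-124.1, -140.7], [-126.1, -66.4]] [-101.9 -102.9]
red 21 ((255.0, 205.0), (4.0, 4.0), 90.0)
[[8.1, 42.2], [7.4, 33.5], [-1.4, 34.1], [-0.8, 42.7]] [ 3.3 38.1]
```

```bash
python3 -c "
from cell import finish_job
print(finish_job())"
```

```text
the job is handed in; nothing more can be done
None
```

The blue blank is home in the corner, under the lip and against both the fence and the side stop. The cam grips it at about 1.3 rad after a final push of about 7 N at the knob. The arm is clear, and the job was handed in at about 18.5 s.

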